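Hold a paint-test paddle in the light-curing box

TASK

Cure the teal test paddle: first twist the orange cap on the grey curing box counter-clockwise until the steel cover has swung fully off the slot, then lift the paddle with the teal patch and teal handle end out of the wooden rack and lower it, patch down, through the slot until the black band round its blade is level with the top of the box. Finish while still holding it there by its handle, hanging free in the slot and not let go, with the cover still open. Leave the ochre and grey paddles standing in the rack and do not disturb the tape roll, ink pot and water pot.

Things in the scene. Friction and masses are not known exactly. Their poses are not given: they have to be found in the camera images.
- cure_box: grey sheet-metal curing box with an amber window in the front, 110 x 200 x 90 mm (x, y, z), fixed to the table; origin at the centre of its underside, z up, front faces its -x. The top is 16 mm thick; the inner floor is 85 mm below the top. The orange cap stands on the top at y = +55 mm, the slot lies at y = -10 mm
- slot (a point): centre of the slot in the box top, in the plane of the top face (90 mm above the table), axes as the box: the slot is 52 mm long along y and 8 mm wide along x (2 mm more than the blade each way); its black mouth is a funnel 8 mm deep, 4 mm wider all round at the top (60 x 16 mm)
- cover (a joint): turn of the orange cap and the steel cover plate fixed to it, rad about the vertical: near 0 the cover lies over the slot, it grows counter-clockwise seen from above (the cover swings away to the box's +x), end stop at 1.5; fully off the slot from 1.1. Stiff enough to stay where it is left (0.08 N m)
- cap (a point): centre of the top face of the round ribbed orange plastic cap, on its turning axis, 122 mm above the table; the cap is 42 mm across and 26 mm tall, grip it round its side at any angle from above. Under it the steel cover plate (26 mm wide, 100 mm long, 4 mm thick, reaching 95 mm from the axis) has its upper face 26 mm below this point
- rack: low wooden rack 84 x 250 x 38 mm, fixed, long along its y; origin at the centre of its underside. Three slots 28 mm deep in a row at y = -75, 0 and +75 mm hold the paddles upright, blade width along the rack's y; which paddle is where varies
- paddle_teal: the paddle to cure: upright white plastic blade 6 mm (x) x 50 mm (y), 85 mm tall, with a teal patch on its lower half, and above it a wooden handle 14 mm (x) x 34 mm (y), from 85 to 125 mm above the foot, its upper end painted teal; about 80 g. The lowest 14 mm of the blade taper to a foot 3 x 38 mm. Origin at the centre of its foot, z up towards the handle; in the rack the foot is 10 mm above the table. Grip the handle across x
- band_teal (a point): centre of the black band (6 mm high) round the teal paddle's blade, on its axis, 55 mm above its foot
- paddle_ochre: like the teal paddle, but ochre; leave it in the rack
- paddle_grey: like the teal paddle, but grey; leave it in the rack
- tape_roll: teal roll of tape lying flat, 92 mm across, 18 mm high, origin at the centre of its underside; leave alone
- ink_pot: small round glass ink pot with a yellow lid, 52 mm across, 40 mm high, origin at the centre of its underside; leave alone
- water_pot: pewter tankard, 91 x 118 x 106 mm, origin at the centre of its underside; leave alone
Mind the look-alikes: they are no part of the job. Leave any red look-alike of the paddle_teal alone.

How it is judged:
By the outcome, as a careful person would: the job done as asked, in the order asked, and still so for the second after the job is handed in, while the arm keeps its last pose, push and grip.
It also fails if it takes over 58 s, if anything falls off the work surface, if the arm or the gripper's body presses on something with over 40 N, if the wrist force passes 120 N, or if a joint passes its speed limit or range.

ROBOT

A 6-joint arm with a two-finger parallel gripper is mounted at the origin on a cart in front of the work surface, level with it; the furniture and walls round the work are solid. World frame = base frame: x ahead of the robot, y to its left, z up, the work surface at z = 0. Lengths are in m, angles in rad, forces in N, time in s.
With the tool pointing down it reaches from about 0.3 to 0.775 m from the base axis. Payload 14.6 kg.
Tool frame: the origin (TCP) lies midway between the tips of the shut fingers; the grasp point (between the pads) lies 19 mm behind it; x points along the fingers, y is the direction in which the jaws open and shut, and the axes are right-handed (so a half turn about x gives the same grasp; the last joint's range is limited). The gripper opens to 85 mm and grips with 20 to 120 N. Pads are 22 mm wide; open, the fingers measure 114 mm over their backs; the gripper's body (76 mm by 85 mm) begins 54 mm behind the grasp point. The pads swing forward as they close: fully open they stand 13 mm farther back than shut.
Start: joints at [1.103, 0.3, 1.521, -0, 1.321, -0.067], TCP at [0.215, 0.506, 0.231] pointing down, gripper open.
Joint ranges: [-3.03, 3.03], [-0.79, 2.21], [0.23, 2.52], [-1.04, 4.18], [0, 3.07], [-2.55, 2.55]. Speed limits (rad/s): [2.22, 2.22, 2.57, 3.14, 3.14, 3.14].

INTERFACE

Orientations are given as a rotation vector (axis times angle).
In Python, from rig import arm gives the robot as it stands. The module is installed in compiled form; this text tells all that it offers.
- The arm moves only by the tool servo_tool, never from a script. Its argument "series" is a list of rows, each a list of 4 numbers: the shift along the tool's x, y, z in cm, then the turn about the tool's x in rad. In form: [[dx, dy, dz, turn], ...]. A call has 1 to 12 rows; each row is the pose to reach, as a shift and turn from the pose commanded when the call began, along the tool's axes at that moment; what a row does not reach only later rows make up. A row lasts 1/10 s, in which the tool goes at most 50 mm and 8.59 degrees, less where a joint would pass 70% of its speed; a pose out of reach is approached as far as the arm can. A call with a gripper value outside its range is refused whole. "fingers" is the closure, from 0 (fully open) to 1 (shut), set as the call begins (left out, the last holds). The fingers move at their own pace and stop on an object; "force" is the grip in N (left out, the last holds). Time passes only in rows, so rows that repeat a pose let the fingers close. It gives the time, the measured TCP pose, the force and the opening at its end, in the units of the state.
- arm.sense(): the state, without advancing time (a new reading comes with each control period).
- arm.read_camera(name): name is "scene" or "top" or "wrist"; returns (picture, depth): 420x560x3 uint8, blue, green, red; 420x560 float32, m along the optical axis (not along the pixel's ray), 0 where there is no reading.
- arm.camera_params(name): a dict with "fov_y" (degrees; the focal length in pixels is half the picture's height over the tangent of half this angle, whatever the lens; pixels are square), "cx", "cy" (the principal point, pixels), "origin" and "orientation" of the camera in the world. Camera axes: x right, y up, looking along -z (the intrinsics and any distortion apply to the point x, -y, -z); pixel columns grow to the right and rows downward; lengths in m; the calibration is good to about 2 mm. A picture is of the moment at which its call begins: read the wrist's pose just before it. camera_params takes no time and is no camera call; for the wrist camera it gives the pose at the moment of the call.
- arm.finish_job(): hands the job in, once; it reports no verdict.
Trained networks look in the newest picture that a camera, given by its name, has taken for a name from the list of things; names that differ only in an ending like _2 or _b are one class to them, and where a whole thing is asked for, a point or a joint stands for the part that bears it (a point fixed in the world has none). Each returns a list of dicts, best first, with "p" (0 to 1); they miss things now and then, are a little off and sometimes report something else, mostly with a low value. They report only what shows in the picture. A call takes as long as a camera call. They do not tell look-alikes from the thing itself.
- arm.regions_of(camera, query): "pixels" (420x560 bool, what is visible of it) and "uv" ([column, row] in pixels, amid what is visible of it).
The state is a dict: "time_s": time; "q": joint angles; "joint_vel": joint speeds; "effort": joint torques, N m; "tcp_pos": TCP position; "eef_rot": TCP orientation; "wrist_force": force on the tool from outside, world axes, zero at the start; "moment": the same for the moment, N m; "grip_width": finger opening in m.
Only numpy, scipy, OpenCV 4.12 (cv2) and the standard library are available. Lean on these libraries where they do the work, as an engineer would, in place of code of your own. Each camera call takes 0.05 s, during which the arm holds its last target. There are 200 camera calls.

## Working session

There is one attempt and no reset: what is moved stays moved. The work goes in short steps, Python scripts to look and compute and a tool call to move; the robot and the scene stay as the last step left them, time stands still between calls to the robot, and variables do not carry over. Pictures are saved under pics/ and viewed, about 8 in all and at most 12, crops included, and the job is handed in when it is done.

Besides the shell and the picture viewer there is one more tool, called by a JSON object that holds its "name" and its "arguments". servo_tool: Moves the arm, as the interface text tells. Its arguments: {"type":"object","properties":{"series":{"type":"array"},"fingers":{"type":"number"},"force":{"type":"number"}},"required":["series"]}

```bash
mkdir -p pics; cat > h.py <<'E'
import numpy as np, cv2
from rig import arm
from scipy.spatial.transform import Rotation as R
def cam(n):
    c=arm.camera_params(n); im,d=arm.read_camera(n); return c,im,d
def Rm(c):
    o=np.array(c["orientation"],float)
    return o if o.shape==(3,3) else (R.from_rotvec(o).as_matrix() if o.size==3 else R.from_quat(o).as_matrix())
def world(c,u,v,d):
    f=210/np.tan(np.radians(c["fov_y"])/2)
    u,v,d=map(np.asarray,(u,v,d))
    p=np.stack([(u-c["cx"])/f*d,-(v-c["cy"])/f*d,-d],-1)
    return p@Rm(c).T+np.array(c["origin"])
def proj(c,P):
    f=210/np.tan(np.radians(c["fov_y"])/2)
    q=(np.asarray(P)-c["origin"])@Rm(c); return c["cx"]+f*q[...,0]/-q[...,2], c["cy"]-f*q[...,1]/-q[...,2]
E
python3 - <<'E'
from h import *
s=arm.sense(); print({k:np.round(v,3) for k,v in s.items()})
ims=[]
for n in("scene","top"):
    c,im,d=cam(n); print(n,c); cv2.imwrite(f"pics/{n}0.png",im); np.savez(f"{n}0.npz",im=im,d=d)
    for q in("cure_box","cap","rack","paddle_teal","tape_roll","ink_pot","water_pot"):
        for r in arm.regions_of(n,q)[:4]:
            m=r["pixels"]&(d>0); v,u=np.nonzero(m)
            if len(u)==0: continue
            P=world(c,u,v,d[m]); print(n,q,round(r["p"],2),np.round(r["uv"]),np.round(np.median(P,0),3),np.round(np.percentile(P,2,axis=0),3),np.round(np.percentile(P,98,axis=0),3))
E
```

```text
{'time_s': np.float64(0.0), 'q': array([ 1.103,  0.3  ,  1.522, -0.   ,  1.321, -0.067]), 'joint_vel': array([-0.001, -0.001, -0.001, -0.001, -0.   ,  0.001]), 'effort': array([ 0.0000e+00, -5.4348e+01, -3.6181e+01, -0.0000e+00,  4.0000e-03,
        0.0000e+00]), 'tcp_pos': array([0.214, 0.506, 0.231]), 'eef_rot': array([ 0.313,  1.548, -0.315]), 'wrist_force': array([ 0.001,  0.542, -0.147]), 'moment': array([0.004, 0.017, 0.019]), 'grip_width': np.float64(0.085)}
scene {'fov_y': 45.77307807498295, 'cx': 267.0312398930349, 'cy': 213.8893666580286, 'origin': array([-0.22491423, -1.06100084,  0.73268533]), 'orientation': array([ 1.06548502, -0.37171039, -0.56989813])}
scene cure_box 0.67 [212. 209.] [0.481 0.119 0.078] [0.431 0.072 0.003] [0.558 0.278 0.12 ]
scene cap 0.69 [212. 185.] [0.511 0.216 0.103] [0.496 0.142 0.092] [0.532 0.246 0.124]
scene cap 0.36 [302. 237.] [ 0.551 -0.198  0.088] [ 0.545 -0.218  0.039] [ 0.559 -0.169  0.136]
scene cap 0.34 [213. 207.] [0.481 0.119 0.078] [0.431 0.072 0.004] [0.559 0.268 0.12 ]
scene rack 0.77 [318. 286.] [ 0.518 -0.327  0.032] [ 0.483 -0.
[... 1210 characters left out ...]
348  0.129]
top paddle_teal 0.64 [405. 215.] [ 0.524 -0.335  0.126] [ 0.517 -0.362  0.037] [ 0.534 -0.316  0.138]
top paddle_teal 0.52 [366. 154.] [ 0.673 -0.25   0.093] [ 0.668 -0.276  0.013] [ 0.682 -0.228  0.128]
top paddle_teal 0.47 [381. 256.] [ 0.418 -0.282  0.09 ] [ 0.393 -0.309 -0.   ] [ 0.438 -0.269  0.128]
top tape_roll 0.88 [165. 287.] [0.385 0.264 0.017] [ 0.345  0.219 -0.003] [0.432 0.307 0.022]
top ink_pot 0.52 [285. 265.] [ 0.403 -0.044  0.037] [ 0.381 -0.066  0.023] [ 0.425 -0.022  0.043]
top water_pot 0.95 [316. 148.] [ 0.695 -0.13   0.086] [ 0.65  -0.178  0.004] [ 0.733 -0.088  0.108]
top water_pot 0.38 [183. 223.] [0.515 0.209 0.099] [0.5   0.142 0.091] [0.534 0.251 0.125]
```

```bash
python3 - <<'E'
import cv2,numpy as np
s=cv2.imread("pics/scene0.png");cv2.imwrite("pics/sceneA.png",cv2.resize(s[140:350,130:410],None,fx=2.8,fy=2.8,interpolation=cv2.INTER_CUBIC))
t=cv2.imread("pics/top0.png");cv2.imwrite("pics/topA.png",cv2.resize(t[100:320,140:440],None,fx=2.6,fy=2.6,interpolation=cv2.INTER_CUBIC))
E
```

```text
(no output)
```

View pics/sceneA.png

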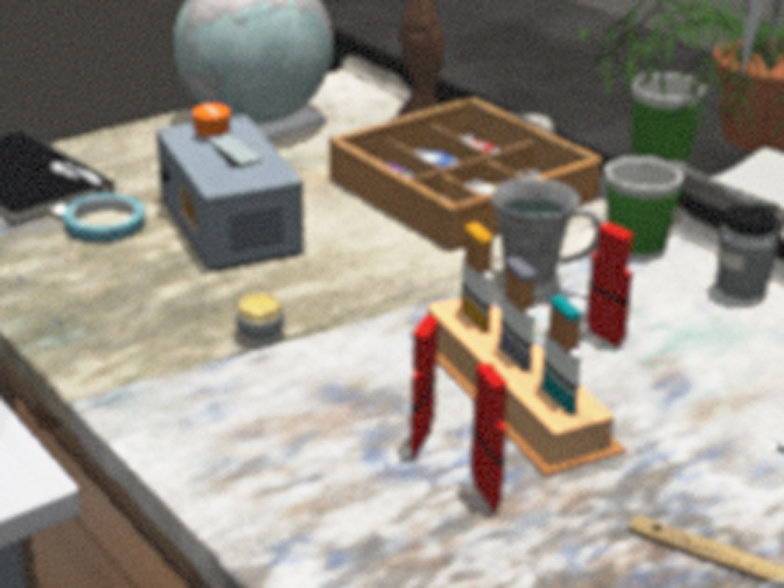

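View pics/topA.png

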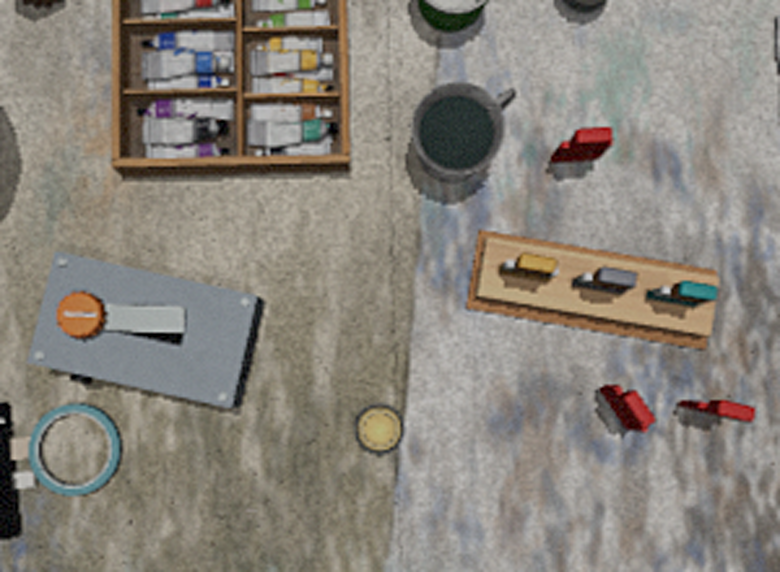

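The paddle to cure is the one at scene (330,265) / top (405,215): teal tip, in the rack at its right end. What could be taken for it:
- Three red look-alikes at scene (279,276), (303,294) and (348,240).
- The grey paddle at about (316,243) and the ochre one at about (300,233).
- The teal tape roll at (171,215).

The orange cap is at scene (206,183) / top (171,221), with the steel cover lying over the slot.

Next I measure the yaws and centres.

```bash
python3 - <<'E'
from h import *
s=arm.sense(); M=R.from_rotvec(s["eef_rot"]).as_matrix(); print("tool axes x,y,z cols\n",M.round(3))
c=arm.camera_params("top"); z=np.load("top0.npz"); im,d=z["im"],z["d"]
v,u=np.indices(d.shape); W=world(c,u,v,d); hsv=cv2.cvtColor(im,cv2.COLOR_BGR2HSV)
def rect(m,name):
    m=cv2.morphologyEx(m.astype(np.uint8),cv2.MORPH_OPEN,np.ones((2,2)))
    n,l,st,_=cv2.connectedComponentsWithStats(m); k=1+st[1:,4].argmax()
    P=W[l==k]; r=cv2.minAreaRect((P[:,:2]*1000).astype(np.float32)); print(name,np.round(r[0],1),np.round(r[1],1),round(r[2],2),"zmed",P[:,2].mean().round(4),"mean",P.mean(0).round(4),len(P)); 
    return P
box=lambda x0,x1,y0,y1:(W[...,0]>x0)&(W[...,0]<x1)&(W[...,1]>y0)&(W[...,1]<y1)&(d>0)
rect(box(.4,.6,.05,.3)&(W[...,2]>.08),"box")
rect(box(.4,.65,-.45,-.1)&(W[...,2]>.03)&(W[...,2]<.046),"rack")
H,S,V=cv2.split(hsv)
rect(box(.4,.6,.05,.3)&(W[...,2]>.112),"cap")
rect(box(.4,.6,.05,.3)&(H<20)&(S>150),"caporange")
rect(box(.48,.6,-.4,-.28)&(W[...,2]>.115),"teal top")
rect(box(.48,.6,-.4,-.28)&(W[...,2]>.1)&(H>75)&(H<100)&(S>100),"teal col")
P=W[box(.4,.6,.05,.3)&(S<60)&(V>140)&(W[...,2]>.085)]; print(len(P),P.mean(0)); 
if len(P)>20: r=cv2.minAreaRect((P[:,:2]*1000).astype(np.float32)); print("cover",r)
E
```

```text
tool axes x,y,z cols
 [[-0.     0.39   0.921]
 [ 0.     0.921 -0.39 ]
 [-1.     0.    -0.   ]]
box [488.7 131.4] [347.3 113.6] 76.41 zmed 0.0946 mean [0.501  0.1763 0.0946] 3531
rack [ 528.8 -213.6] [128.2 377.9] 7.98 zmed 0.0449 mean [ 0.5344 -0.264   0.0449] 1597
cap [515.5 231.8] [38.8 42.2] 80.39 zmed 0.119 mean [0.5146 0.2306 0.119 ] 253
caporange [514.4 231.7] [38.2 38.5] 88.26 zmed 0.1189 mean [0.5147 0.23   0.1189] 209
teal top [ 493.6 -215.9] [ 23.9 376.4] 13.14 zmed 0.1424 mean [ 0.5218 -0.3391  0.1424] 97
teal col [ 493.5 -215.8] [ 20.6 376.5] 13.64 zmed 0.1449 mean [ 0.5225 -0.3381  0.1449] 75
2223 [0.50135353 0.1694317  0.09098171]
cover ((504.9166259765625, 181.68177795410156), (198.34324645996094, 108.29882049560547), 76.4704818725586)
```

```bash
python3 - <<'E'
from h import *
for n in("top","scene"):
    c=arm.camera_params(n); d=np.load(n+"0.npz")["d"]; v,u=np.indices(d.shape); W=world(c,u,v,d)[d>0]
    for h in(.15,.2,.25,.3):
        m=(W[:,2]>h)&(W[:,2]<.6); r=np.hypot(*(W[m][:,:2]-[.515,.231]).T); k=np.argsort(r)[:400:80]; print(n,h,[(W[m][i].round(2).tolist(),round(r[i],2)) for i in k])
E
```

```text
top 0.15 [([0.63, 0.35, 0.15], np.float64(0.17)), ([0.63, 0.37, 0.16], np.float64(0.18)), ([0.64, 0.37, 0.17], np.float64(0.18)), ([0.66, 0.35, 0.17], np.float64(0.19)), ([0.61, 0.4, 0.15], np.float64(0.19))]
top 0.2 [([0.66, 0.39, 0.2], np.float64(0.21)), ([0.68, 0.39, 0.2], np.float64(0.23)), ([0.7, 0.38, 0.2], np.float64(0.23)), ([0.67, 0.41, 0.21], np.float64(0.24)), ([0.69, 0.4, 0.21], np.float64(0.24))]
top 0.25 [([0.22, 0.38, 0.5], np.float64(0.33)), ([0.22, 0.38, 0.49], np.float64(0.33)), ([0.22, 0.39, 0.5], np.float64(0.34)), ([0.22, 0.4, 0.48], np.float64(0.34)), ([0.22, 0.39, 0.48], np.float64(0.34))]
top 0.3 [([0.22, 0.38, 0.5], np.float64(0.33)), ([0.22, 0.38, 0.49], np.float64(0.33)), ([0.22, 0.39, 0.5], np.float64(0.34)), ([0.22, 0.4, 0.48], np.float64(0.34)), ([0.22, 0.39, 0.48], np.float64(0.34))]
scene 0.15 [([0.63, 0.35, 0.16], np.float64(0.17)), ([0.65, 0.36, 0.17], np.float64(0.18)), ([0.62, 0.39, 0.17], np.float64(0.19)), ([0.68, 0.34, 0.16], np.float64(0.2)), ([0.64, 0.39, 0.19], np.float64(0.2))]
scene 0.2 [([0.66, 0.39, 0.2], np.float64(0.21)), ([0.69, 0.41, 0.21], np.float64(0.25)), ([0.72, 0.41, 0.2], np.float64(0.28)), ([0.22, 0.4, 0.49], np.float64(0.34)), ([0.18, 0.29, 0.56], np.float64(0.34))]
scene 0.25 [([0.22, 0.38, 0.51], np.float64(0.33)), ([0.19, 0.31, 0.52], np.float64(0.34)), ([0.24, 0.43, 0.51], np.float64(0.34)), ([0.25, 0.45, 0.49], np.float64(0.34)), ([0.26, 0.46, 0.5], np.float64(0.35))]
scene 0.3 [([0.22, 0.38, 0.51], np.float64(0.33)), ([0.19, 0.31, 0.52], np.float64(0.34)), ([0.24, 0.43, 0.51], np.float64(0.34)), ([0.25, 0.45, 0.49], np.float64(0.34)), ([0.26, 0.46, 0.5], np.float64(0.35))]
```

{"name": "servo_tool", "arguments": {"series": [[0,-13.6,38.4,1.26],[0,-13.6,38.4,1.26],[0,-13.6,38.4,1.26],[0,-13.6,38.4,1.26],[0,-13.6,38.4,1.26],[0,-13.6,38.4,1.26],[0,-13.6,38.4,1.26],[0,-13.6,38.4,1.26],[0,-13.6,38.4,1.26],[0,-13.6,38.4,1.26],[0,-13.6,38.4,1.26],[0,-13.6,38.4,1.26]], "fingers": 0, "force": 40}}

```text
time_s: 2.0
tcp_pos: [0.5144, 0.2323, 0.2314]
eef_rot: [1.273, 1.167, -1.273]
wrist_force: [-0.2, -0.0, 0.2]
grip_width: 0.0854
```

```bash
python3 - <<'E'
from h import *
s=arm.sense(); M=R.from_rotvec(s["eef_rot"]).as_matrix(); print(M.round(3),s["q"].round(3),s["tcp_pos"].round(4))
c,im,d=cam("wrist"); print(c); cv2.imwrite("pics/w1.png",im)
v,u=np.indices(d.shape); W=world(c,u,v,d); H,S,V=cv2.split(cv2.cvtColor(im,cv2.COLOR_BGR2HSV))
m=(d>0)&(H<20)&(S>150)&(W[...,2]>.117)&(W[...,2]<.128); P=W[m]
print(len(P),P.mean(0).round(4),P.min(0).round(4),P.max(0).round(4), cv2.minEnclosingCircle((P[:,:2]*1000).astype(np.float32)))
print("tcp px",proj(c,s["tcp_pos"]),"cap px",proj(c,[.515,.231,.122]))
E
```

```text
[[ 0.     0.996 -0.087]
 [ 0.    -0.087 -0.996]
 [-1.     0.    -0.   ]] [0.359 0.332 1.479 0.    1.331 0.446] [0.5144 0.2323 0.2314]
{'fov_y': 64.09559369078718, 'cx': 277.14814840232776, 'cy': 206.40905478856243, 'origin': array([0.52036453, 0.30314332, 0.37367901]), 'orientation': array([-0.28377671,  0.01350142, -0.08597061])}
1958 [0.5172 0.2368 0.1214] [0.4958 0.2139 0.1171] [0.5385 0.2566 0.1241] ((517.3532104492188, 235.26629638671875), 22.01780891418457)
tcp px (np.float64(277.91866938458526), np.float64(267.305662505835)) cap px (np.float64(278.6919366780861), np.float64(205.0228023205069))
```

View pics/w1.png

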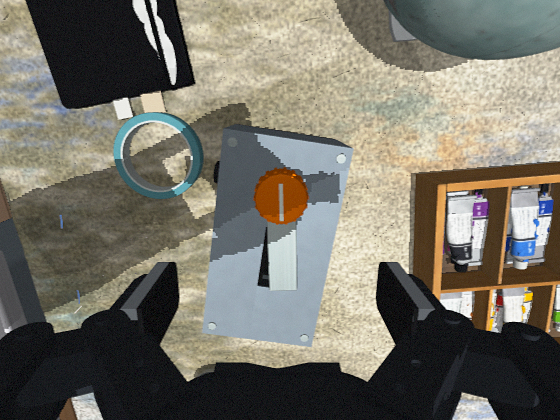

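The wrist view shows the cap at (281,195), the cover lying toward (283,265) and the slot edge showing at (265,270). The cap measures (0.5173, 0.2353), which matches the box pose. I descend and grip with the jaws across the cover.

{"name": "servo_tool", "arguments": {"series": [[5,0.28,-0.35,0],[8,0.28,-0.35,0],[11,0.28,-0.35,0],[13,0.28,-0.35,0],[13.5,0.28,-0.35,0],[13.5,0.28,-0.35,0]], "fingers": 0}}

```text
time_s: 2.65
tcp_pos: [0.5179, 0.2351, 0.0963]
eef_rot: [1.274, 1.166, -1.275]
wrist_force: [-0.1, 0.3, 1.4]
grip_width: 0.0856
```

{"name": "servo_tool", "arguments": {"series": [[0,0,0,0],[0,0,0,0],[0,0,0,0],[0,0,0,0],[0,0,0,0],[0,0,0,0],[0,0,0,0],[0,0,0,0]], "fingers": 1, "force": 50}}

```text
time_s: 3.45
tcp_pos: [0.5176, 0.2349, 0.0974]
eef_rot: [1.275, 1.166, -1.276]
wrist_force: [-11.3, 0.2, 10.4]
grip_width: 0.0403
```

{"name": "servo_tool", "arguments": {"series": [[-0.1,-0.1,0,0],[-0.1,-0.1,0,-0.15],[-0.1,-0.1,0,-0.3],[-0.1,-0.1,0,-0.44],[-0.1,-0.1,0,-0.58],[-0.1,-0.1,0,-0.72],[-0.1,-0.1,0,-0.85],[-0.1,-0.1,0,-0.97],[-0.1,-0.1,0,-1.08],[-0.1,-0.1,0,-1.17],[-0.1,-0.1,0,-1.22],[-0.1,-0.1,0,-1.22]]}}

```text
time_s: 4.65
tcp_pos: [0.5178, 0.2351, 0.0976]
eef_rot: [0.345, 1.542, -0.343]
wrist_force: [2.0, 3.1, -4.0]
grip_width: 0.0404
```

{"name": "servo_tool", "arguments": {"series": [[0,0,0,0],[0,0,0,0],[0,0,0,0],[0,0,0,0],[0,0,0,0],[0,0,0,0],[-5,0,0,0],[-10,0,0,0],[-15,0,0,0],[-18,0,0,0],[-18,0,0,0]], "fingers": 0}}

```text
time_s: 5.75
tcp_pos: [0.5182, 0.2351, 0.2822]
eef_rot: [0.349, 1.536, -0.342]
wrist_force: [-0.2, 0.5, -0.9]
grip_width: 0.0855
```

```bash
python3 - <<'E'
from h import *
s=arm.sense(); M=R.from_rotvec(s["eef_rot"]).as_matrix(); print(M.round(3),s["q"].round(3),s["tcp_pos"].round(4),s["grip_width"])
c,im,d=cam("wrist"); cv2.imwrite("pics/w2.png",im); np.savez("w2.npz",im=im,d=d,o=c["origin"],r=c["orientation"])
print("slot px",proj(c,[.5025,.172,.09]))
E
```

```text
[[ 0.007  0.427  0.904]
 [ 0.003  0.904 -0.427]
 [-1.     0.006  0.005]] [ 0.362  0.305  1.396 -0.     1.433 -0.768] [0.5182 0.2351 0.2822] 0.08550565863790688
slot px (np.float64(214.23750772171053), np.float64(193.22401808539195))
```

View pics/w2.png

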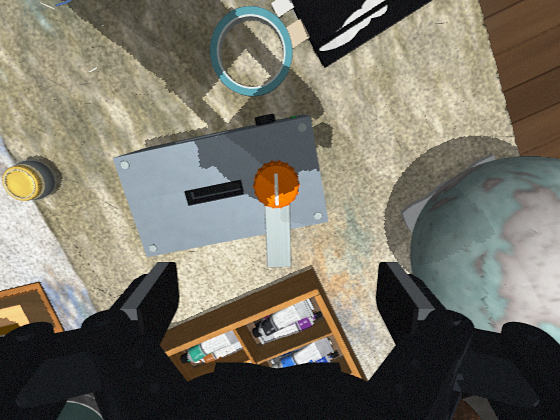

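The cover is open (cap (277,185), cover at (278,240), about 1.37 rad), and the slot is fully clear at (214,193), exactly where it was predicted. Next I measure the slot and move above the teal paddle.

```bash
cat > slot.py <<'E'
from h import *
z=np.load("w2.npz"); c=arm.camera_params("wrist"); c["origin"]=z["o"]; c["orientation"]=z["r"]
g=cv2.cvtColor(z["im"],cv2.COLOR_BGR2GRAY); m=np.zeros_like(g); m[170:215,175:250]=(g[170:215,175:250]<70)
n,l,st,ce=cv2.connectedComponentsWithStats(m); k=1+st[1:,4].argmax(); v,u=np.nonzero(l==k)
o=np.array(c["origin"]); r=world(c,u,v,np.ones(len(u)))-o; P=o+r*((.09-o[2])/r[:,2])[:,None]
print(cv2.minAreaRect((P[:,:2]*1000).astype(np.float32)),P.mean(0))
E
python3 slot.py
```

```text
((501.4219055175781, 172.4407501220703), (59.42353057861328, 15.71809196472168), 76.67718505859375) [0.50157076 0.17265128 0.09      ]
```

{"name": "servo_tool", "arguments": {"series": [[0,-51.3,24.9,1.3],[0,-51.3,24.9,1.3],[0,-51.3,24.9,1.3],[0,-51.3,24.9,1.3],[0,-51.3,24.9,1.3],[0,-51.3,24.9,1.3],[0,-51.3,24.9,1.3],[0,-51.3,24.9,1.3],[0,-51.3,24.9,1.3],[3,-51.3,24.9,1.3],[3,-51.3,24.9,1.3],[3,-51.3,24.9,1.3]]}}

```text
time_s: 7.0
tcp_pos: [0.5221, -0.3387, 0.2439]
eef_rot: [1.335, 1.127, -1.337]
wrist_force: [-0.5, 1.6, -0.0]
grip_width: 0.0855
```

{"name": "servo_tool", "arguments": {"series": [[0,0,0,0],[0,0,0,0]]}}

```text
time_s: 7.2
tcp_pos: [0.5232, -0.3353, 0.2458]
eef_rot: [1.334, 1.126, -1.335]
wrist_force: [0.1, 0.2, 1.3]
grip_width: 0.0852
```

```bash
python3 - <<'E'
from h import *
s=arm.sense(); M=R.from_rotvec(s["eef_rot"]).as_matrix(); print(M.round(3),s["q"].round(3),s["tcp_pos"].round(4))
c,im,d=cam("wrist"); cv2.imwrite("pics/w3.png",im)
v,u=np.indices(d.shape); W=world(c,u,v,d); H,S,V=cv2.split(cv2.cvtColor(im,cv2.COLOR_BGR2HSV))
a=(d>0)&(abs(W[...,0]-.523)<.06)&(W[...,2]>.125)&(W[...,2]<.145)
for n,y0,y1 in(("teal",-.38,-.29),("grey",-.29,-.225),("ochre",-.225,-.14)):
    m=(a&(W[...,1]>y0)&(W[...,1]<y1)).astype(np.uint8); k,l,st,ce=cv2.connectedComponentsWithStats(m)
    if k<2: continue
    k=1+st[1:,4].argmax(); P=W[l==k]; print(n,len(P),ce[k].round(),P.mean(0).round(4),cv2.minAreaRect((P[:,:2]*1000).astype(np.float32)),P[:,2].max())
E
```

```text
[[-0.002  0.985 -0.17 ]
 [ 0.002 -0.17  -0.985]
 [-1.    -0.002 -0.001]] [-0.629  0.453  1.278  0.     1.412 -0.458] [ 0.5232 -0.3353  0.2458]
teal 780 [283. 205.] [ 0.5264 -0.338   0.1344] ((526.3976440429688, -339.4071350097656), (34.39293670654297, 14.276147842407227), 80.19979095458984) 0.13662529468416096
grey 946 [285. 108.] [ 0.5405 -0.2657  0.1345] ((540.7688598632812, -266.08636474609375), (33.78996658325195, 14.409209251403809), 80.11155700683594) 0.1367342988038594
ochre 479 [288.  11.] [ 0.5525 -0.2039  0.134 ] ((552.9146728515625, -203.48680114746094), (12.9233980178833, 14.248983383178711), 80.25379180908203) 0.13797588045552955
```

View pics/w3.png

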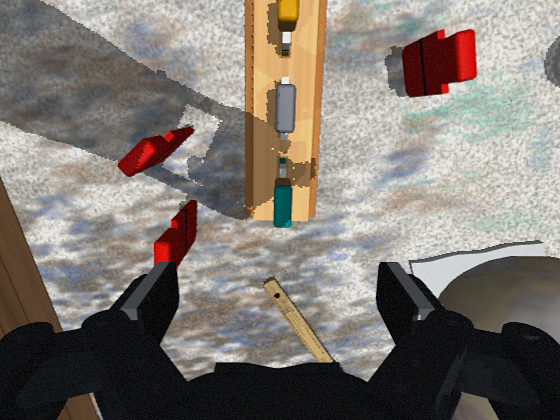

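The picture shows the teal handle at (283,205), the grey one at (285,108) and ochre at (288,11). The handle top measures 34 x 14 mm at z = 0.136, as it should. I descend and grip.

{"name": "servo_tool", "arguments": {"series": [[4,0.38,0.31,0],[8,0.38,0.31,0],[11,0.38,0.31,0],[13.5,0.38,0.31,0],[14.8,0.38,0.31,0],[14.8,0.38,0.31,0],[14.8,0.38,0.31,0]], "fingers": 0}}

```text
time_s: 7.95
tcp_pos: [0.5274, -0.3391, 0.1007]
eef_rot: [1.333, 1.123, -1.332]
wrist_force: [0.1, -0.6, 1.5]
grip_width: 0.0855
```

{"name": "servo_tool", "arguments": {"series": [[0,0,0,0],[0,0,0,0],[0,0,0,0],[0,0,0,0],[0,0,0,0],[0,0,0,0],[0,0,0,0],[0,0,0,0],[0,0,0,0],[0,0,0,0],[0,0,0,0],[0,0,0,0]], "fingers": 1, "force": 40}}

```text
time_s: 9.15
tcp_pos: [0.5268, -0.3393, 0.0995]
eef_rot: [1.333, 1.124, -1.333]
wrist_force: [-1.0, -0.3, 5.1]
grip_width: 0.0137
```

{"name": "servo_tool", "arguments": {"series": [[-1,0,0,0],[-3,0,0,0],[-6,0,0,0],[-10,0,0,0],[-14,0,0,0],[-17,0,0,0],[-17,0,0,0],[-17,0,0,0]]}}

```text
time_s: 9.95
tcp_pos: [0.5266, -0.3391, 0.2692]
eef_rot: [1.333, 1.124, -1.333]
wrist_force: [-0.5, -0.8, -2.4]
grip_width: 0.0136
```

```bash
python3 - <<'E'
from h import *
s=arm.sense(); M=R.from_rotvec(s["eef_rot"]).as_matrix(); print(M.round(4),s["q"].round(3),s["tcp_pos"].round(4),s["grip_width"],s["wrist_force"])
d=np.array([.5015,.1725,.27])-s["tcp_pos"]; print("shift cm",(M.T@d*100).round(2),"turn",np.arctan2(M[1,1],M[0,1])+.2325)
E
```

```text
[[ 1.000e-04  9.856e-01 -1.692e-01]
 [-1.000e-04 -1.692e-01 -9.856e-01]
 [-1.000e+00  1.000e-04  0.000e+00]] [-0.631  0.451  1.228 -0.     1.463 -0.461] [ 0.5266 -0.3391  0.2692] 0.013590784710086535 [-0.5326757  -0.84388501 -2.35379898]
shift cm [ -0.08 -11.13 -50.  ] turn 0.062525571394518
```

{"name": "servo_tool", "arguments": {"series": [[0,-0.5,-2,0],[0,-1.4,-6,0.01],[0,-2.4,-10.5,0.02],[0,-3.4,-15,0.03],[0,-4.4,-19.5,0.04],[0,-5.4,-24,0.06],[0,-6.4,-28.5,0.06],[0,-7.4,-33,0.06],[0,-8.4,-37.5,0.06],[0,-9.4,-42,0.06],[0,-10.3,-46,0.06],[0,-11.1,-49,0.06]]}}

```text
time_s: 11.15
tcp_pos: [0.4992, 0.1647, 0.2676]
eef_rot: [1.374, 1.094, -1.378]
wrist_force: [0.5, -0.8, -1.1]
grip_width: 0.0134
```

{"name": "servo_tool", "arguments": {"series": [[0,0,-0.7,0],[0,0,-1,0],[1,0,-1,0],[2,0,-1,0],[2,0,-1,0],[2,0,-1,0]]}}

```text
time_s: 11.75
tcp_pos: [0.5025, 0.1716, 0.2489]
eef_rot: [1.377, 1.091, -1.378]
wrist_force: [0.4, -0.6, -1.3]
grip_width: 0.0135
```

```bash
python3 - <<'E'
from h import *
s=arm.sense(); M=R.from_rotvec(s["eef_rot"]).as_matrix(); print(M.round(4),s["q"].round(3),s["tcp_pos"].round(4),s["grip_width"],s["wrist_force"])
d=np.array([.5015,.1725,.1245])-s["tcp_pos"]; print("shift cm",(M.T@d*100).round(2),"turn",np.arctan2(M[1,1],M[0,1])+.2325)
c,im,dd=cam("scene"); cs=c; a=cv2.resize(im[110:290,130:290],None,fx=2.5,fy=2.5,interpolation=cv2.INTER_CUBIC)
cw,iw,dw=cam("wrist"); np.savez("w4.npz",im=iw,d=dw); b=cv2.resize(iw,(375,281)); 
out=np.zeros((450,775,3),np.uint8); out[:,:400]=a; out[:281,400:]=b; cv2.imwrite("pics/c4.png",out)
foot=s["tcp_pos"]-[0,0,.0895]
print("foot pred scene px (crop)",(np.array(proj(cs,foot))-[130,110])*2.5)
E
```

```text
[[-8.000e-04  9.735e-01 -2.289e-01]
 [-2.000e-04 -2.289e-01 -9.735e-01]
 [-1.000e+00 -7.000e-04  4.000e-04]] [ 0.26   0.244  1.55  -0.     1.348  0.491] [0.5025 0.1716 0.2489] 0.013517805392552368 [ 0.4499942  -0.63330176 -1.25575613]
shift cm [12.44 -0.11 -0.07] turn 0.0015623880074825125
foot pred scene px (crop) [203.09546544 162.43284319]
```

View pics/c4.png

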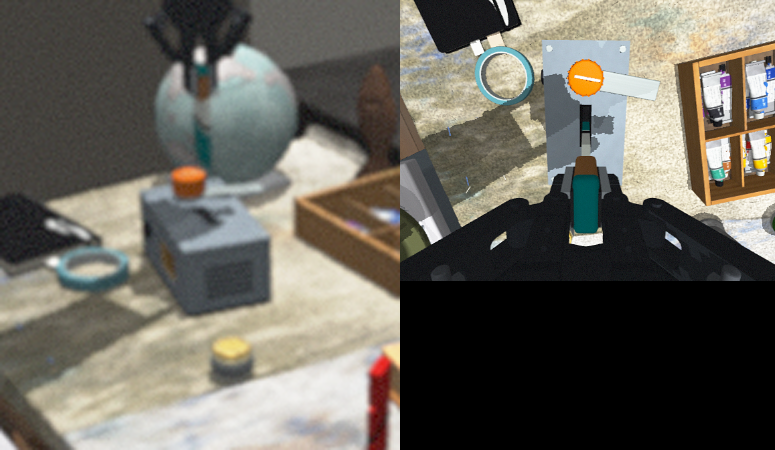

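The paddle hangs straight and its foot is where predicted (crop (203,165)). I lower it to just above the slot.

{"name": "servo_tool", "arguments": {"series": [[2,-0.1,-0.1,0],[4,-0.1,-0.1,0],[5.5,-0.1,-0.1,0],[6.2,-0.1,-0.1,0],[6.2,-0.1,-0.1,0],[6.2,-0.1,-0.1,0]]}}

```text
time_s: 12.45
tcp_pos: [0.5021, 0.1735, 0.1881]
eef_rot: [1.377, 1.091, -1.376]
wrist_force: [-0.7, 0.1, -0.8]
grip_width: 0.0133
```

```bash
python3 - <<'E'
from h import *
s=arm.sense(); print(s["tcp_pos"].round(4),s["wrist_force"].round(2),s["moment"].round(3))
c,iw,dw=cam("wrist"); cv2.imwrite("pics/w5.png",cv2.resize(iw[40:340,160:400],None,fx=2.0,fy=2.0,interpolation=cv2.INTER_CUBIC))
e=lambda x,y,z=.09:(np.array(proj(c,np.array([.5015,.1725,z])+[x*np.cos(.2325)+y*np.sin(.2325),-x*np.sin(.2325)+y*np.cos(.2325),0]))-[160,40])*2
print("slot ends",e(0,.03),e(0,-.03),"blade expected top end y+25 at z",e(0,.025,s["tcp_pos"][2]-.0895+.02))
E
```

```text
[0.5021 0.1735 0.1881] [-0.74  0.12 -0.84] [-0.007 -0.049 -0.005]
slot ends [234.51304832 258.57437154] [234.07878292 412.34455584] blade expected top end y+25 at z [234.48390228 289.34678746]
```

View pics/w5.png

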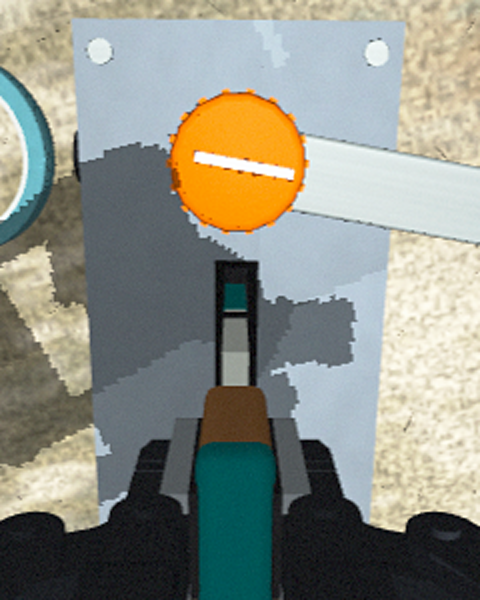

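The blade is centred over the slot: blade column about 235, slot edges 216 and 257. I lower it in two parts.

{"name": "servo_tool", "arguments": {"series": [[0,0,0.1,0],[0.7,0,0.1,0],[1.4,0,0.1,0],[2,0,0.1,0],[2.6,0,0.1,0],[3,0,0.1,0],[3,0,0.1,0]]}}

```text
time_s: 13.2
tcp_pos: [0.5014, 0.1724, 0.1566]
eef_rot: [1.376, 1.092, -1.377]
wrist_force: [-0.2, 0.5, -0.8]
grip_width: 0.0132
```

{"name": "servo_tool", "arguments": {"series": [[0.7,0,0,0],[1.4,0,0,0],[2,0,0,0],[2.6,0,0,0],[3,0,0,0],[3.3,0,0,0],[3.3,0,0,0],[3.3,0,0,0]]}}

```text
time_s: 14.0
tcp_pos: [0.5016, 0.1725, 0.1244]
eef_rot: [1.377, 1.091, -1.377]
wrist_force: [0.4, -0.7, -0.8]
grip_width: 0.0138
```

```bash
cat > chk.py <<'E'
from h import *
s=arm.sense(); print(s["time_s"],s["tcp_pos"].round(4),s["wrist_force"].round(2),s["moment"].round(3),s["grip_width"])
c,im,dd=cam("scene"); a=cv2.resize(im[160:260,160:260],(440,440),interpolation=cv2.INTER_CUBIC)
cw,iw,dw=cam("wrist"); b=cv2.resize(iw[150:300,220:340],(352,440),interpolation=cv2.INTER_CUBIC)
cv2.imwrite("pics/c6.png",np.hstack([a,b]))
o=lambda x,y,z:np.array([.5015,.1725,z])+[x*np.cos(.2325)+y*np.sin(.2325),-x*np.sin(.2325)+y*np.cos(.2325),0]
for z in(.09,.087,.093,.12): print(z,"wrist crop px of blade +y edge",((np.array(proj(cw,o(0,.025,z)))-[220,150])*2.933).round(1),"scene crop -y edge",((np.array(proj(c,o(0,-.025,z)))-160)*4.4).round(1))
E
python3 chk.py
```

```text
14.0 [0.5016 0.1725 0.1244] [ 0.41 -0.71 -0.81] [-0.036  0.003  0.036] 0.013816268500390997
0.09 wrist crop px of blade +y edge [169.5 137.1] scene crop -y edge [238.  170.1]
0.087 wrist crop px of blade +y edge [169.5 133. ] scene crop -y edge [238.2 174. ]
0.093 wrist crop px of blade +y edge [169.5 141.2] scene crop -y edge [237.9 166.2]
0.12 wrist crop px of blade +y edge [169.7 185.6] scene crop -y edge [236.7 130.9]
```

View pics/c6.png

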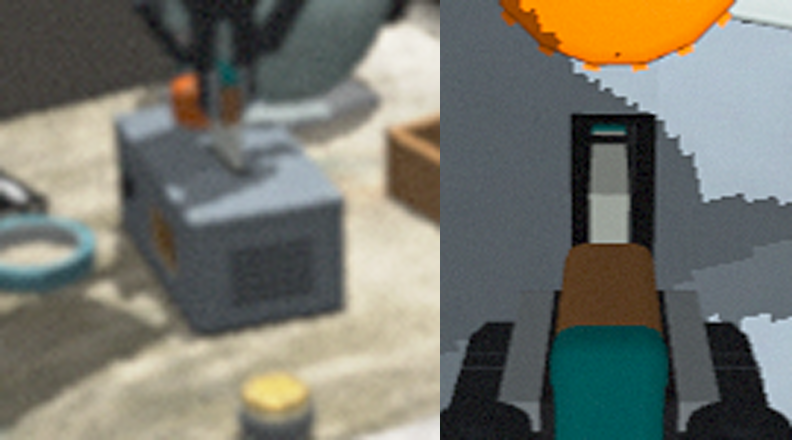

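The wrist crop shows the teal patch end at row ~128, the black band at about 133–143 (z = 0.09 projects to 137), and the blade free inside the mouth. I check the band numerically, along with the rest of the scene.

```bash
python3 - <<'E'
from h import *
cw,iw,dw=cam("wrist"); 
o=lambda x,y,z:np.array([.5015,.1725,z])+[x*np.cos(.2325)+y*np.sin(.2325),-x*np.sin(.2325)+y*np.cos(.2325),0]
u0=round(float(proj(cw,o(0,.025,.09))[0])); print(u0,[(z,round(float(proj(cw,o(0,.025,z))[1]),1)) for z in(.084,.087,.09,.093,.096)])
for v in range(188,206): print(v,iw[v,u0-4:u0+5].mean(0).round().astype(int),end="; ")
ct,it,dt=cam("top"); old=np.load("top0.npz")["im"]
print()
for n,P in(("tape",[.385,.264,.018]),("ink",[.403,-.044,.04]),("water",[.695,-.13,.09]),("grey",[.5407,-.266,.135]),("ochre",[.553,-.195,.135])):
    u,v=map(int,proj(ct,P)); print(n,np.abs(it[v-12:v+12,u-12:u+12].astype(int)-old[v-12:v+12,u-12:u+12]).mean().round(1))
E
```

```text
278 [(0.084, 194.0), (0.087, 195.4), (0.09, 196.7), (0.093, 198.1), (0.096, 199.6)]
188 [101  96  87]; 189 [10  9 10]; 190 [11 10 11]; 191 [15 14 13]; 192 [40 42  6]; 193 [69 69  2]; 194 [91 93 46]; 195 [120 125 125]; 196 [33 32 32]; 197 [8 9 7]; 198 [27 27 26]; 199 [100 102  99]; 200 [118 123 119]; 201 [117 122 118]; 202 [115 121 117]; 203 [116 121 117]; 204 [117 122 118]; 205 [116 122 117]; 
tape 63.9
ink 8.6
water 5.7
grey 9.5
ochre 8.5
```

```bash
python3 - <<'E'
from h import *
c,im,d=cam("scene"); r=arm.regions_of("scene","tape_roll")[0]; print("tape",r["p"],np.round(r["uv"]),"was [171 215]")
s=arm.sense(); print(s["tcp_pos"].round(4),s["wrist_force"].round(2),s["grip_width"],s["time_s"])
arm.finish_job()
E
```

```text
tape 0.75 [168. 217.] was [171 215]
[0.5016 0.1725 0.1244] [ 0.18  0.93 -0.42] 0.013774888811249036 14.3
the job is handed in; nothing more can be done
```

I twisted the cap about 1.22 rad counter-clockwise, which left the cover clear of the slot at roughly 1.37 rad. Then I lifted the teal paddle out of the rack, lowered it through the slot, and handed the job in at 14.3 s, still gripping the handle.

**Final checks**
- **Band height:** the arm's reading puts the band at z ≈ 0.090 m, level with the box top. The wrist picture puts it at about 0.091 m, a difference within the 2 mm calibration.
- **Free in the slot:** wrist force was under 1 N, and the blade looked clear of the slot walls in the close-up. The grip was steady at 13.8 mm.
- **Grey and ochre paddles, ink pot, water pot:** in the top camera there was little change from the start.
- **Tape roll (disagreed):** the top-camera comparison showed a large difference there. I think that is the arm or its shadow, but I did not confirm it. The scene camera found the roll about 3 pixels from its first position, and the arm never went near it at its height.
- **Cover:** it was last clearly seen open just before the final lowering, and nothing touched it after that.

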